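Spring out a bushed sheave and trap it on the run-out

TASK

A freshly bushed sheave sits in the nest of the spring-eject fixture, and no tray stands under the open end of its sloping run-out. Press the release pad with one fingertip, without forcing it against its stop, so that the plunger pops the sheave out of the nest, and trap the sheave with the other finger while it is still wholly on the run-out; do not grasp or lift it, and leave the things lying around as they are. Finish while still holding it there: the sheave flat on the run-out, at rest against your finger.

Things in the scene. Friction and masses are not known exactly. Their poses are not given: they have to be found in the camera images.
- fixture: Base of the spring-eject fixture, screwed to the bench: dark steel plate 200 x 96 x 10 mm with two sleeve blocks in which the legs of the chute are clamped, at a height that varies. Origin: underside of the plate, straight below the nest's centre; x points towards the chute's high end, y to the left of that, z up. The plate spans x -113 to 87, y -48 to 48 mm.
- runout: The chute: bright slippery bed, sloping 10 degrees, 66 mm wide between rails 5 mm thick that stand 12 mm above it; open above. Origin: on the bed at the nest's centre (52 to 82 mm above the bench), under the middle of the nested sheave. x points up the slope (the sheave slides to -x), z square to the bed. The bed runs from x = -125 (point bed_end) to +80; plunger housing behind the nest, 27 high.
- bed_end (a point): Middle of the low, open end of the chute's bed, 22 mm lower than the bed at the nest. Nothing there stops the sheave.
- pad_top (a point): Centre of the top of the release pad, 28 x 26 mm, ribbed steel, beside the chute's right rail and 9 mm clear of it, 5 mm higher than the bed at the nest (x -30, y -60, z +10 mm in the frame of runout, unpressed). Pressing moves it 13 mm down and takes 1.5 to 5 N. With the pad down, a second tip at its level over the bed 75 to 100 mm away, down the chute, is 5 to 11 mm above the bed.
- release (a joint): Lever with the pad and two 6 mm gate pins that stand 6 mm out of the bed just below the sheave (x = -32 mm, y = -12 and +12 in the frame of runout). Radians: 0 = pins up; at about 0.1 they have sunk into the bed and let the sheave go; 0.19 = pad fully down on its stop, which must not take more than 40 N. Let go, it springs back and the pins rise.
- ejector (a joint): Spring plunger behind the sheave, metres: 0 = pushed in (loaded), 0.02 = sprung out. Once the pins are down it pops the sheave down the bed with about 1 N over 20 mm; the sheave then slides on by itself at 0.3 to 0.5 m/s and drops off the open end about 0.35 s after the release.
- bushed_sheave: The workpiece: brown wooden sheave (grooved wheel), 64 mm across, 22 mm thick, with a brass bush in its bore, 0.09 to 0.15 kg, flat on the bed in the nest. Origin: centre of its underside, z along its axis. It has popped out once it has slid 12 mm or more down the bed, and is wholly on the run-out while its centre is not lower than x = -93 mm in the frame of runout.
- plain_sheave: Bystander: a like sheave without brass bush, 63 mm across, 22 mm thick, lying loose on the bench just beyond the open end of the chute. Origin: centre of its underside.
- bush_tin: Bystander: small open brass tin, 58 mm across, 39 mm high, loose on the bench beside the chute's left rail, the side away from the pad. Origin: centre of its underside.
- wing_nut: Bystander: dark iron wing nut, 42 x 20 mm, 19 mm high, loose on the bench to the right of the fixture, behind the pad. Origin: centre of its underside.

How it is judged:
By the outcome, as a careful person would: the job done as asked, in the order asked, and still so for the second after the job is handed in, while the arm keeps its last pose, push and grip.
It also fails if it takes over 42 s, if anything falls off the work surface, if the arm or the gripper's body presses on something with over 40 N, if the wrist force passes 120 N, or if a joint passes its speed limit or range.

ROBOT

A 6-joint arm with a two-finger parallel gripper is mounted at the origin on a cart in front of the work surface, level with it; the furniture and walls round the work are solid. World frame = base frame: x ahead of the robot, y to its left, z up, the work surface at z = 0. Lengths are in m, angles in rad, forces in N, time in s.
With the tool pointing down it reaches from about 0.35 to 0.775 m from the base axis. Payload 5.5 kg.
Tool frame: the origin (TCP) lies between the finger pads; the fingertips stand 17 mm ahead of it and the grasp point (between the pads) lies 2 mm behind it (manip.tcp_to_tips is the distance from the TCP to the fingertips, in m); z points along the fingers, y is the line along which they close (so a half turn about z gives the same grasp; the last joint's range is limited). The gripper opens to 85 mm and grips with 20 to 120 N. Pads are 22 mm wide; open, the fingers measure 114 mm over their backs; the gripper's body (76 mm by 85 mm) begins 54 mm behind the grasp point. The pads swing forward as they close: fully open they stand 13 mm farther back than shut.
Start: joints at [1.079, 0.313, 0.046, 1.304, 0, 1.431], TCP at [0.198, 0.54, 0.248] pointing down, gripper open.
Joint ranges: [-2.76, 2.76], [-0.86, 1.69], [-1.03, 1.26], [-2.2, 2.34], [-1.47, 1.5], [-3.14, 3.14]. Speed limits (rad/s): [2.57, 2.57, 3.14, 3.14, 3.14, 3.14].

INTERFACE

Orientations are given as a 3x3 rotation matrix whose columns are the frame's x, y, z axes.
In Python, from station import readout, vision, manip gives the robot as it stands. The module is installed in compiled form; this text tells all that it offers.
- The arm moves only by the tool drive_tool, never from a script. Its argument "moves" is a list of rows, each a list of 6 numbers: the shift along the tool's x, y, z as a fraction of full scale, then the turn, a rotation vector about the tool's x, y, z as a fraction of full scale. In form: [[x, y, z, wx, wy, wz], ...]. A call has 1 to 12 rows; each row is the pose to reach, as a shift and turn from the pose commanded when the call began, along the tool's axes at that moment; what a row does not reach only later rows make up. Full scale, the value 1, is 25 cm for a shift and 90 degrees for a turn. A row lasts 1/10 s, in which the tool goes at most 50 mm and 8.59 degrees, less where a joint would pass 70% of its speed; a pose out of reach is approached as far as the arm can. A call with a number of a shift or a turn outside -1 to 1 is refused whole. A call with a gripper value outside its range is refused whole. "claw" is the opening, from 0 (shut) to 1 (fully open), set as the call begins (left out, the last holds). The fingers move at their own pace and stop on an object; the grip force is fixed at half the most. Time passes only in rows, so rows that repeat a pose let the fingers close. It gives the time, the measured TCP pose, the force, the opening and the grip force at its end, in the units of the state.
- readout.get_obs(): the state, without advancing time (a new reading comes with each control period).
- vision.camera(name): name is "side" or "top" or "wrist"; returns a dict with "pixels" (384x512x3 uint8, blue, green, red), "range_z" (384x512 float32, m along the optical axis (not along the pixel's ray), 0 where there is no reading), "fx", "fy", "cx", "cy" (pixels), "origin" and "rotation" of the camera in the world; the wrist camera has in their place "hand_eye" (4x4, takes a point from camera to tool coordinates, whose origin is the TCP and whose axes are the flange's). Camera axes: x right, y down, z forward; pixel columns grow to the right and rows downward; lengths in m; the calibration is good to about 2 mm. A picture is of the moment at which its call begins: read the wrist's pose just before it.
- manip.hand_in(): hands the job in; it is judged then, once.
The state is a dict: "time": time; "joint_pos": joint angles; "dq": joint speeds; "joint_efforts": joint torques, N m; "position": TCP position; "tcp_rot": TCP orientation; "wrist_force": force on the tool from outside, world axes, zero at the start; "ft_torque": the same for the moment, N m; "width": opening from 0.0 (shut) to 1.0 (fully open); "grasp_force": force on a finger pad.
Only numpy, scipy, OpenCV 4.12 (cv2) and the standard library are available. Lean on these libraries where they do the work, as an engineer would, in place of code of your own. Each camera call takes 0.05 s, during which the arm holds its last target. There are 200 camera calls.

## Working session

There is one attempt and no reset: what is moved stays moved. The work goes in short steps, Python scripts to look and compute and a tool call to move; the robot and the scene stay as the last step left them, time stands still between calls to the robot, and variables do not carry over. Pictures are saved under pics/ and viewed, at most 10 in all, crops included, and the job is handed in when it is done.

Besides the shell and the picture viewer there is one more tool, called after "Call:" by a JSON object that holds its "op" and its "data", one argument or row to a line. drive_tool: Moves the arm, as the interface text tells. Its arguments: {"type":"object","properties":{"moves":{"type":"array"},"claw":{"type":"number"}},"required":["moves"]}

```bash
mkdir -p pics; python3 - <<'E'
from station import readout, vision, manip
import cv2, numpy as np
o=readout.get_obs(); print(o['time'],o['position'],o['tcp_rot'],o['width'],manip.tcp_to_tips)
for n in ("top","side"):
    c=vision.camera(n); cv2.imwrite(f"pics/{n}0.png",c["pixels"]); np.savez(f"{n}0.npz",**c)
    print(n,c["fx"],c["fy"],c["cx"],c["cy"],c["origin"],c["rotation"])
E
```

```text
0.0 [0.19791911 0.53933763 0.24740168] [[-9.38757730e-01  3.44576794e-01 -8.69791256e-04]
 [ 3.44577802e-01  9.38756320e-01 -1.64619315e-03]
 [ 2.49282079e-04 -1.84508731e-03 -9.99998267e-01]] 1.0030024088220766 0.017
top 380.8075189314811 380.8075189314811 256.17464570648445 192.0623029465683 [0.45205796 0.43919804 0.908686  ] [[-0.02636744 -0.99636817  0.08096438]
 [-0.99962105  0.02692058  0.00574761]
 [-0.00790634 -0.08078214 -0.99670042]]
side 462.71447061549446 462.71447061549446 256.1560912162389 184.31499621243216 [ 0.36223061 -0.24530126  0.59688986] [[ 0.96354254 -0.16911229  0.20733262]
 [-0.2670351  -0.55954389  0.78460365]
 [-0.01667443 -0.81136408 -0.58430326]]
```

View pics/top0.png

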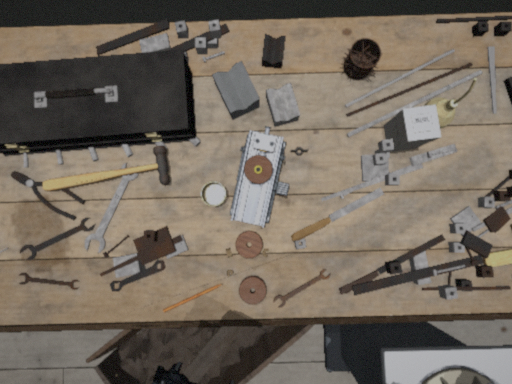

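View pics/side0.png

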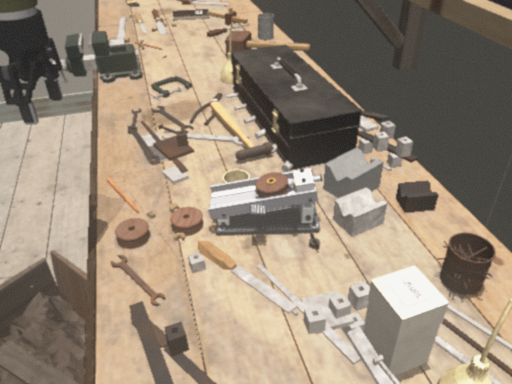

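The top view shows the sheave with its brass bush at about (258,170). The chute runs down to its open end near (250,225), with the pad at (283,188), the tin at (215,194), the plain sheave at (249,243) and the wing nut at (299,151).

```bash
cat > h.py <<'E'
import numpy as np, cv2
def cloud(c,R=None,t=None):
    R=c["rotation"] if R is None else R; t=c["origin"] if t is None else t
    z=c["range_z"].astype(float); v,u=np.mgrid[:z.shape[0],:z.shape[1]]
    P=np.stack([(u-c["cx"])/c["fx"]*z,(v-c["cy"])/c["fy"]*z,z],-1)@R.T+t
    P[z<=0]=np.nan
    return P
E
python3 - <<'E'
from h import *
c=dict(np.load("top0.npz")); P=cloud(c)
np.set_printoptions(precision=4,suppress=True,linewidth=250)
sub=P[120:235,225:295]
print("bench z",np.nanmedian(P[200:215,300:330,2]))
print((sub[::4,::3,2]*1000).round(0).astype(int))
im=cv2.resize(c["pixels"][110:260,190:320],None,fx=4.5,fy=4.0,interpolation=cv2.INTER_CUBIC); cv2.imwrite("pics/topcrop.png",im)
hsv=cv2.cvtColor(c["pixels"],cv2.COLOR_BGR2HSV)
m=cv2.inRange(hsv,(0,70,40),(14,255,200))
n,l,s,ce=cv2.connectedComponentsWithStats(m)
for i in range(1,n):
    if s[i,4]>150: 
        q=P[l==i]; print(s[i],ce[i],np.nanmedian(q,0))
E
```

```text
bench z -0.0008537089842034495
[[                  -1                   -2                    2                   -1                    0                   -2                   -1                   -2                   -1                   -4                    1
                    -5                    0                   -1                    0                    1                   18                   51                   49                   43                   38                   32
                    27                   21]
 [                  -1                    0                    1                   -1                    2                    1                   -1                   -1                    2                   -1                   -1
                     0                    2                   -3                    0                   -2                   -2                   32                   22                   12                    7                    2
                     0                   -2]
 [                   0                    0    
[... 13634 characters left out ...]
      3                    0                   -1                    1
                    -3                   -2]]
[344  41  37  32 352] [362.3665  58.267 ] [0.8307 0.1836 0.0454]
[244 156  28  28 515] [257.9767 169.0971] [0.5683 0.4382 0.0884]
[484 208  26  23 222] [498.2568 218.9505] [ 0.4465 -0.0979  0.0486]
[134 226  44  38 756] [155.0569 244.8862] [0.4092 0.6691 0.0597]
[235 231  28  28 577] [248.6343 244.286 ] [0.4036 0.4647 0.0214]
[275 269  55  36 213] [303.8028 285.9953] [0.3067 0.3315 0.0042]
[239 276  28  29 595] [252.279 289.684] [0.2998 0.4592 0.0214]
[279 316  86  12 293] [320.0205 320.5495] [ 0.2216  0.3057 -0.0022]<stdin>:6: RuntimeWarning: invalid value encountered in cast
```

View pics/topcrop.png

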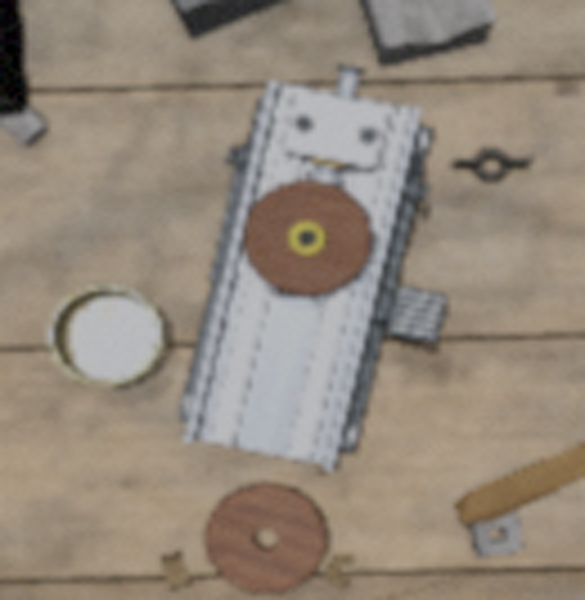

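The crop confirms the layout: sheave in the nest, ribbed pad right of the chute, open end facing the robot. Now I'll fit the runout frame and the pad.

```bash
cat >> h.py <<'E'
def frame(P,img):
    # sheave top centre (brown blob), bed plane, rail direction -> runout frame
    m=cv2.inRange(cv2.cvtColor(img,cv2.COLOR_BGR2HSV),(0,70,40),(14,255,200))
    return m
E
python3 - <<'E'
from h import *
np.set_printoptions(precision=4,suppress=True)
c=dict(np.load("top0.npz")); P=cloud(c)
Z=P[...,2]
# sheave top: circle fit via blob contour cast on top height
hsv=cv2.cvtColor(c["pixels"],cv2.COLOR_BGR2HSV)
m=cv2.inRange(hsv,(0,70,40),(14,255,200)); m[:150]=0;m[190:]=0;m[:,:240]=0;m[:,280:]=0
ct=max(cv2.findContours(m,0,1)[0],key=cv2.contourArea); e=cv2.fitEllipse(cv2.convexHull(ct)); print("ell",e)
zt=np.nanmedian(Z[m>0]); 
def cast(u,v,z):
    r=c["rotation"]@np.array([(u-c["cx"])/c["fx"],(v-c["cy"])/c["fy"],1]); return c["origin"]+r*(z-c["origin"][2])/r[2]
S=cast(*e[0],zt); print("sheave top",S)
# whole chute mask: contour rect from height >.038 (without pad, sheave)
h=((Z>0.038)).astype(np.uint8); h[:118]=0; h[235:]=0; h[:,:222]=0; h[:,300:]=0
n,l,s,ce=cv2.connectedComponentsWithStats(h); i=1+np.argmax(s[1:,4]); print(s[i])
# bed: pixels below sheave, between rails
a=np.zeros_like(h); cv2.fillPoly(a,[np.array([[243,192],[264,196],[258,216],[240,212]])],1)
Q=P[(a>0)&~np.isnan(Z)]
A=np.c_[Q[:,:2],np.ones(len(Q))]; k=np.linalg.lstsq(A,Q[:,2],rcond=None)[0]; r=Q[:,2]-A@k
k=np.linalg.lstsq(A[abs(r)<.005],Q[abs(r)<.005,2],rcond=None)[0]
print("slope deg",np.degrees(np.arctan(np.hypot(*k[:2]))),"dir deg",np.degrees(np.arctan2(k[1],k[0])), "bed z at S",k@[S[0],S[1],1],len(Q))
# chute outline direction from top-view points with z> .038, excluding pad
q=P[(l==i)]; q=q[~np.isnan(q[:,0])]
# per-slice left/right outer rails
for th in np.radians(np.arange(-20,0,1.)):
    d=np.array([np.cos(th),np.sin(th)]); nn=np.array([-d[1],d[0]])
    xy=(q[:,:2]-S[:2]); x=xy@d; y=xy@nn
    L=[];X=[]
    for b in np.arange(-.12,.08,.01):
        w=(x>b)&(x<b+.01)
        if w.sum()>8: L.append(np.percentile(y[w],98)); X.append(b)
    f=np.polyfit(X,L,1)
    if abs(f[0])<.03: print(np.degrees(th),f, 'y range',np.percentile(y[(x<-.05)],[1,99]),'x',x.min(),x.max())
pd=np.zeros_like(h); pd[183:196,278:291]=1
w=(pd>0)&(Z>.06)&(Z<.08); print("pad", w.sum(), np.nanmedian(P[w],0),P[w].min(0),P[w].max(0))
pl=(Z>.015)&(Z<.03); pl[:228]=0;pl[262:]=0;pl[:,:230]=0;pl[:,265:]=0; print("plain",np.nanmedian(P[pl],0))
E
```

```text
ell ((257.896484375, 169.1420135498047), (27.13262939453125, 27.29484748840332), 131.52297973632812)
sheave top [0.5685 0.4389 0.0884]
[ 231  126   59  102 3548]
slope deg 10.1248637016588 dir deg -12.833115535591277 bed z at S 0.06501772700093793 447
-13.0 [0.018  0.0386] y range [-0.038  0.037] x -0.12118137787224667 0.09450872370661072
-12.000000000000002 [0.0001 0.0385] y range [-0.0366  0.0386] x -0.12175317907275378 0.09455388459405147
-11.0 [-0.0167  0.0385] y range [-0.0354  0.0404] x -0.12228789307546578 0.09457024345228081
pad 134 [0.5264 0.3846 0.0716] [0.5117 0.3709 0.0668] [0.5391 0.396  0.076 ]
plain [0.4021 0.4646 0.0214]
```

Call:
{"op": "drive_tool", "data": {
  "moves": [
    [-0.2,0,0,0,0,-0.1],
    [-0.4,0,0,0,0,-0.2],
    [-0.6,0,0,0,0,-0.3],
    [-0.8,-0.01,0,0,0,-0.4],
    [-1,-0.02,0,0,0,-0.5],
    [-1,-0.02,0,0,0,-0.567],
    [-1,-0.02,0,0,0,-0.567],
    [-1,-0.02,0,0,0,-0.567]
  ],
  "claw": 0.8
}}

```text
time: 0.9
position: [0.4306, 0.4488, 0.2478]
tcp_rot: [[-0.86, -0.511, -0.001], [-0.511, 0.86, -0.001], [0.001, 0.0, -1.0]]
wrist_force: [-0.6, 1.0, -0.3]
width: 0.798
grasp_force: 0.0
```

Call:
{"op": "drive_tool", "data": {
  "moves": [
    [-0.1,-0.12,0.1,0,0,0],
    [-0.2,-0.25,0.2,0,0,0],
    [-0.205,-0.253,0.3,0,0,0],
    [-0.205,-0.253,0.39,0,0,0],
    [-0.205,-0.253,0.39,0,0,0],
    [-0.205,-0.253,0.39,0,0,0]
  ]
}}

```text
time: 1.5
position: [0.506, 0.4218, 0.1511]
tcp_rot: [[-0.858, -0.514, -0.001], [-0.514, 0.858, -0.0], [0.001, 0.0, -1.0]]
wrist_force: [0.5, 0.7, 0.7]
width: 0.797
grasp_force: 0.0
```

```bash
python3 - <<'E'
from station import readout, vision, manip
import cv2, numpy as np
np.set_printoptions(precision=4,suppress=True)
o=readout.get_obs(); print(o['time'],o['position'],o['tcp_rot'],o['wrist_force'],o['width'],o['joint_pos'])
c=vision.camera("wrist"); np.savez("w1.npz",pos=o['position'],rot=o['tcp_rot'],**c); cv2.imwrite("pics/w1.png",c["pixels"]); print(c["hand_eye"],c["fx"],c["cx"],c["cy"])
s=vision.camera("side"); np.savez("s1.npz",**s); 
cv2.imwrite("pics/s1.png",cv2.resize(s["pixels"][60:260,150:370],None,fx=2.7,fy=2.7))
E
```

```text
1.5 [0.506  0.4218 0.1511] [[-0.858  -0.5137 -0.001 ]
 [-0.5137  0.858  -0.0004]
 [ 0.001   0.0002 -1.    ]] [0.5234 0.6713 0.6707] 0.7969351206549861 [0.5731 0.516  0.1131 1.1689 0.0002 0.0336]
[[ 0.     -0.9576 -0.2882  0.0714]
 [ 1.     -0.0002  0.0006  0.0002]
 [-0.0006 -0.2882  0.9576 -0.1257]
 [ 0.      0.      0.      1.    ]] 297.4733790683695 251.01761852620731 193.01899148267506
```

View pics/w1.png

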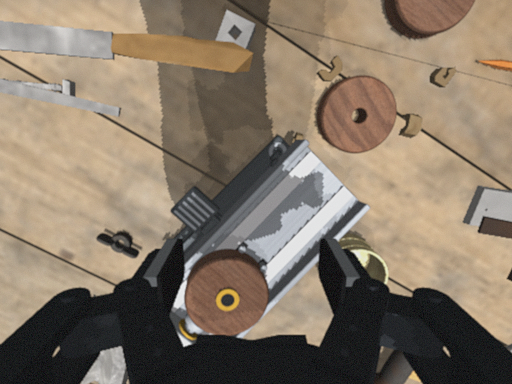

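View pics/s1.png

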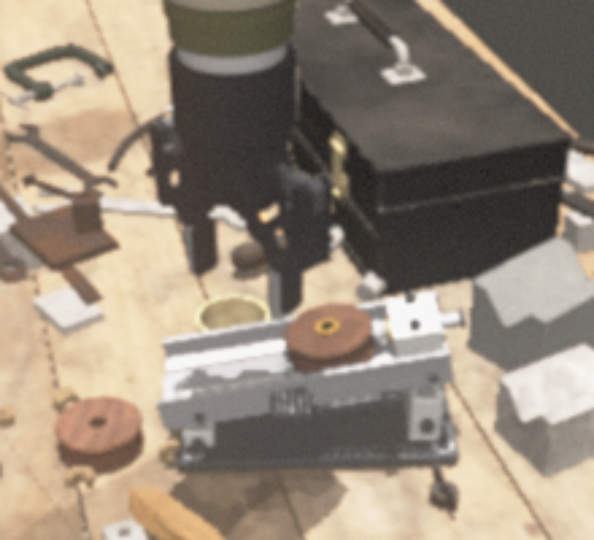

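The wrist view shows the pad at about (195,208), the sheave at (228,298) and the low end of the bed near (335,175). Both fingertips are at the bottom, near (170,245) and (333,245). I'll refine positions from this closer view.

```bash
python3 - <<'E'
from h import *
np.set_printoptions(precision=4,suppress=True)
c=dict(np.load("w1.npz")); H=c["hand_eye"]; R=c["rot"]@H[:3,:3]; t=c["rot"]@H[:3,3]+c["pos"]
P=cloud(c,R,t); Z=P[...,2]
T=(P-c["pos"])@c["rot"]   # tool coordinates
print("bench",np.nanmedian(Z[150:180,120:150]))
z=P[195:222,178:212]; w=(z[...,2]>.06)&(z[...,2]<.085); print("pad",w.sum(),np.median(z[w],0),np.percentile(z[w],2,0),np.percentile(z[w],98,0))
rc=cv2.minAreaRect(z[w][:,:2].astype(np.float32)*1000); print(rc)
hsv=cv2.cvtColor(c["pixels"],cv2.COLOR_BGR2HSV)
m=cv2.inRange(hsv,(0,60,40),(14,255,255)); m[:240]=0; m[:,:180]=0;m[:,275:]=0
m2=(m>0)&(Z>.075)&(Z<.1)
rc=cv2.minEnclosingCircle((P[m2][:,:2]*1000).astype(np.float32)); print("sheave top",rc,np.nanmedian(P[m2],0))
# bed plane
a=np.zeros(Z.shape,np.uint8); cv2.fillPoly(a,[np.array([[300,155],[345,200],[290,240],[250,205]])],1)
Q=P[(a>0)&(Z>.03)&(Z<.075)]
for _ in range(4):
    A=np.c_[Q[:,:2],np.ones(len(Q))];k=np.linalg.lstsq(A,Q[:,2],rcond=None)[0];r=Q[:,2]-A@k;Q=Q[abs(r)<max(.003,0)]
print("slope",np.degrees(np.arctan(np.hypot(*k[:2]))),"dir",np.degrees(np.arctan2(k[1],k[0])),"plane",k,len(Q))
# fingers in tool coords
for lo,hi in((120,200),(305,375)):
    q=T[230:330,lo:hi].reshape(-1,3); q=q[(q[:,2]>-.06)&(q[:,2]<.03)]
    if len(q): print("finger",len(q),"zmax",np.percentile(q[:,2],[90,99,100])); e=q[q[:,2]>np.percentile(q[:,2],99)-.006]; print(np.percentile(e,[1,50,99],0))
E
```

```text
bench -0.00045764869582370915
pad 863 [0.5285 0.3878 0.0725] [0.517  0.3767 0.07  ] [0.5406 0.4003 0.0745]
((528.6679077148438, 387.61669921875), (22.261051177978516, 24.922035217285156), 27.396778106689453)
sheave top ((577.4550170898438, 444.4766845703125), 38.28786087036133) [0.569  0.4385 0.0887]
slope 9.712234376722668 dir -18.978647819401264 plane [ 0.1618 -0.0557 -0.0031] 4067
finger 4045 zmax [-0.0027  0.0071  0.0096]
[[-0.0128 -0.0446  0.0011]
 [ 0.0026 -0.0337  0.004 ]
 [ 0.0093 -0.0333  0.0094]]
finger 3624 zmax [-0.0018  0.0071  0.0102]
[[-0.0127  0.0344  0.0012]
 [ 0.0023  0.0348  0.0043]
 [ 0.0093  0.0458  0.009 ]]
```

Call:
{"op": "drive_tool", "data": {
  "moves": [
    [0,-0.01,0.08,0.033,0,0],
    [0,-0.01,0.16,0.033,0,0],
    [0,-0.01,0.22,0.033,0,0],
    [0,-0.01,0.24,0.033,0,0],
    [0,-0.01,0.24,0.033,0,0],
    [0,-0.01,0.24,0.033,0,0]
  ]
}}

```text
time: 2.2
position: [0.5095, 0.4195, 0.0924]
tcp_rot: [[-0.858, -0.512, 0.029], [-0.513, 0.857, -0.043], [-0.002, -0.052, -0.999]]
wrist_force: [-0.6, 0.7, -0.3]
width: 0.801
grasp_force: 0.0
```

```bash
python3 - <<'E'
from station import readout, vision
from h import *
np.set_printoptions(precision=4,suppress=True)
o=readout.get_obs(); print(o['time'],o['position'],o['tcp_rot'],o['wrist_force'],o['width'])
c=vision.camera("wrist"); s=vision.camera("side")
a=cv2.resize(c["pixels"][150:360,100:420],(400,262)); b=cv2.resize(s["pixels"][130:260,180:345],(400,315))
cv2.imwrite("pics/p2.png",np.vstack([a,b]))
H=c["hand_eye"]; T=cloud(c,H[:3,:3],H[:3,3])
# each finger tip and what lies below, tool coords
for lo,hi in((120,200),(305,375)):
    q=T[230:330,lo:hi].reshape(-1,3); q=q[(q[:,2]>-.06)&(q[:,2]<.0125)]; print(np.percentile(q[:,2],[90,99,100]))
E
```

```text
2.2 [0.5095 0.4195 0.0924] [[-0.8583 -0.5124  0.0286]
 [-0.5132  0.8572 -0.0431]
 [-0.0024 -0.0516 -0.9987]] [-0.557   0.7435 -0.345 ] 0.8009699944441878
[0.0014 0.0081 0.0103]
[-0.0017  0.0071  0.0097]
```

View pics/p2.png

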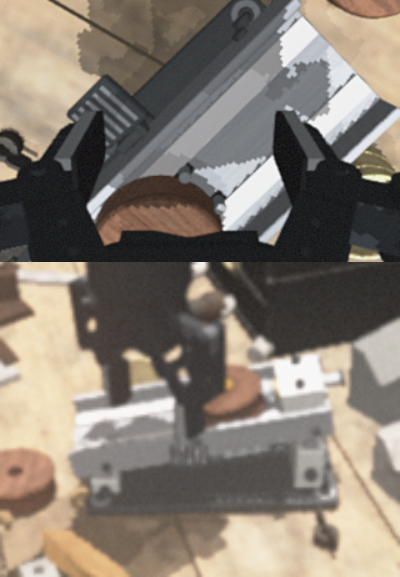

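Call:
{"op": "drive_tool", "data": {
  "moves": [
    [0,0.002,0.03,0,0,0],
    [0,0.002,0.044,0,0,0],
    [0,0.002,0.044,0,0,0],
    [0,0.002,0.044,0,0,0]
  ]
}}

```text
time: 2.7
position: [0.5089, 0.4186, 0.0797]
tcp_rot: [[-0.858, -0.512, 0.026], [-0.513, 0.857, -0.045], [0.0, -0.052, -0.999]]
wrist_force: [-0.0, -0.7, 0.1]
width: 0.8
grasp_force: 0.5
```

Call:
{"op": "drive_tool", "data": {
  "moves": [
    [0,0,0.008,0,0,0],
    [0,0,0.008,0,0,0],
    [0,0,0.008,0,0,0]
  ]
}}

```text
time: 3.0
position: [0.5091, 0.4188, 0.0779]
tcp_rot: [[-0.858, -0.512, 0.027], [-0.513, 0.857, -0.044], [-0.0, -0.052, -0.999]]
wrist_force: [0.5, -0.2, 0.8]
width: 0.796
grasp_force: 0.6
```

Call:
{"op": "drive_tool", "data": {
  "moves": [
    [0,0,0.008,0,0,0],
    [0,0,0.008,0,0,0],
    [0,0,0.008,0,0,0]
  ]
}}

```text
time: 3.3
position: [0.509, 0.4187, 0.0758]
tcp_rot: [[-0.858, -0.512, 0.027], [-0.513, 0.857, -0.044], [-0.0, -0.052, -0.999]]
wrist_force: [1.0, 0.6, 0.7]
width: 0.796
grasp_force: 0.8
```

Call:
{"op": "drive_tool", "data": {
  "moves": [
    [0,0,0.008,0,0,0],
    [0,0,0.008,0,0,0],
    [0,0,0.008,0,0,0]
  ]
}}

```text
time: 3.6
position: [0.5089, 0.4185, 0.0737]
tcp_rot: [[-0.858, -0.513, 0.026], [-0.513, 0.857, -0.044], [0.0, -0.052, -0.999]]
wrist_force: [-1.4, 0.5, 2.2]
width: 0.804
grasp_force: 1.1
```

```bash
cat > chk.py <<'E'
from station import readout, vision
from h import *
import sys
np.set_printoptions(precision=4,suppress=True)
o=readout.get_obs(); print(o['time'],o['position'],o['wrist_force'],o['ft_torque'],o['width'])
c=vision.camera("wrist"); H=c["hand_eye"]; T=cloud(c,H[:3,:3],H[:3,3])
P=T@o['tcp_rot'].T+o['position']
O=np.array([.5727,.4377,.0668]); a=np.radians(-12); b=np.radians(10)
X=np.array([np.cos(a)*np.cos(b),np.sin(a)*np.cos(b),np.sin(b)]); Y=np.array([-np.sin(a),np.cos(a),0]); Zr=np.cross(X,Y)
L=(P-O)@np.c_[X,Y,Zr]*1000
pad=(abs(L[...,0]+30)<16)&(L[...,1]<-47)&(L[...,1]>-73)&(L[...,2]>-15)&(L[...,2]<14)&(abs(T[...,1]+.04)>.009)
print("pad z",pad.sum(),np.percentile(L[pad][:,2],[10,50,90]))
hsv=cv2.cvtColor(c["pixels"],cv2.COLOR_BGR2HSV); br=cv2.inRange(hsv,(0,60,40),(14,255,255))>0
s=br&(L[...,2]>17)&(L[...,2]<27)&(abs(L[...,1])<36)&(L[...,0]<40)&(L[...,0]>-130)
print("sheave top x min",s.sum(),np.percentile(L[s],[1,50,99],0))
for sg in(-1,1):
    f=(T[...,1]*sg>.03)&(T[...,1]*sg<.055)&(T[...,2]>-.03)&(T[...,2]<.0125)&(cv2.cvtColor(c["pixels"],cv2.COLOR_BGR2GRAY)<60); print("tip",sg,f.sum(),np.percentile(T[f][:,2],[99,100]),np.percentile(L[f],[0,1,99,100],0)[:,2])
cv2.imwrite(f"pics/{sys.argv[1]}.png",c["pixels"])
E
python3 chk.py w3
```

```text
3.6 [0.5089 0.4185 0.0737] [-1.4318  0.4744  2.1617] [0.0675 0.0434 0.0685] 0.8038940145451934
pad z 668 [3.476  6.1223 7.3378]
sheave top x min 5892 [[-69.1826 -28.4337  19.7152]
 [-50.4154 -11.0612  22.4849]
 [-23.7479  18.0179  24.0026]]
tip -1 1638 [0.0118 0.0125] [ 0.645   3.0857 44.1838 45.12  ]
tip 1 1653 [0.0117 0.0124] [ 4.5575  5.4898 48.8801 50.4144]
```

View pics/w3.png

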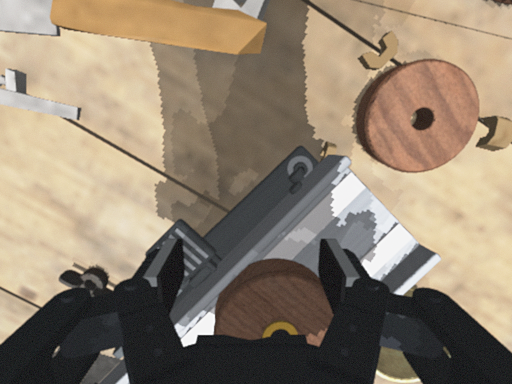

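The sheave popped out and rests against the right finger at about (330,270), and its bush is visible at (282,335). I'll press slightly further so the pins stay clear with margin, then check force and flatness.

Call:
{"op": "drive_tool", "data": {
  "moves": [
    [0,0,0.004,0,0,0],
    [0,0,0.008,0,0,0],
    [0,0,0.008,0,0,0],
    [0,0,0.008,0,0,0],
    [0,0,0.008,0,0,0]
  ]
}}

```text
time: 4.15
position: [0.5091, 0.4185, 0.0719]
tcp_rot: [[-0.858, -0.512, 0.027], [-0.513, 0.857, -0.044], [-0.0, -0.052, -0.999]]
wrist_force: [-1.5, 0.7, 3.2]
width: 0.802
grasp_force: 1.8
```

```bash
cat >> chk.py <<'E'
Q=L[s]; 
for _ in range(3):
    A=np.c_[Q[:,:2],np.ones(len(Q))]; k=np.linalg.lstsq(A,Q[:,2],rcond=None)[0]; Q=Q[abs(Q[:,2]-A@k)<2]
print("sheave top plane tilt deg vs bed",np.degrees(k[:2]),"z at -40,0",k@[-40,0,1])
br2=cv2.inRange(hsv,(15,110,90),(35,255,255))>0; g=br2&(L[...,2]>15)&(L[...,2]<30)&(abs(L[...,1])<20)&(L[...,0]<0)
print("bush",g.sum(),np.median(L[g],0) if g.any() else "")
E
python3 chk.py w4
```

```text
4.15 [0.5091 0.4185 0.0719] [-1.4613  0.6755  3.2212] [ 0.048   0.2124 -0.0742] 0.8021913796743049
pad z 656 [1.8532 4.2656 5.3736]
sheave top x min 5790 [[-69.171  -28.3259  19.4411]
 [-50.6824 -11.2149  22.2094]
 [-24.2936  16.971   23.585 ]]
tip -1 1631 [0.0116 0.0124] [-0.9745  1.3176 42.3369 43.309 ]
tip 1 1682 [0.011  0.0124] [ 3.2804  4.6585 46.958  48.3661]
sheave top plane tilt deg vs bed [0.5276 0.4502] z at -40,0 22.34478570915025
bush 272 [-43.5573  -2.5461  23.9483]
```

Call:
{"op": "drive_tool", "data": {
  "moves": [
    [0,0,0.003,0,0,0],
    [0,0,0.006,0,0,0],
    [0,0,0.006,0,0,0],
    [0,0,0.006,0,0,0],
    [0,0,0.006,0,0,0],
    [0,0,0.006,0,0,0]
  ]
}}

```text
time: 4.8
position: [0.5092, 0.4184, 0.0704]
tcp_rot: [[-0.858, -0.512, 0.027], [-0.513, 0.857, -0.044], [-0.0, -0.052, -0.999]]
wrist_force: [-1.7, 0.7, 3.5]
width: 0.801
grasp_force: 2.0
```

```bash
python3 chk.py w5; python3 - <<'E'
from station import vision
from h import *
c=vision.camera("side"); d=np.load("side0.npz")
cv2.imwrite("pics/s5.png",np.hstack([cv2.resize(x["pixels"][130:260,100:345],(400,212)) for x in(d,c)]))
E
```

```text
4.8 [0.5092 0.4184 0.0704] [-1.7233  0.7143  3.4737] [0.029  0.157  0.0362] 0.8014509980373687
pad z 623 [0.8784 2.4957 3.6337]
sheave top x min 5688 [[-69.1541 -28.2809  19.4098]
 [-50.8675 -11.431   22.2106]
 [-25.1486  15.7732  23.6217]]
tip -1 1623 [0.0115 0.0125] [-1.5247 -0.0782 40.894  41.8256]
tip 1 1693 [0.0094 0.0107] [ 3.4089  4.7632 45.6571 47.2325]
sheave top plane tilt deg vs bed [0.499  0.4498] z at -40,0 22.341463105347305
bush 220 [-43.6849  -2.7395  23.9863]
```

View pics/s5.png

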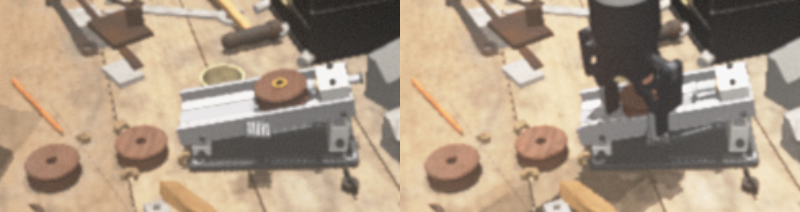

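In the right half, the sheave lies flat on the bed against the lower finger while the other finger holds the pad down. The plain sheave and the wing nut haven't moved. The tin is hidden behind the gripper here, and nothing went near it. Pad force is 3.5 N, so it isn't on its stop.

```bash
python3 -c "
from station import manip
print(manip.hand_in())"
```

```text
the job is handed in; nothing more can be done
None
```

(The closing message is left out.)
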